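# Clear the blocked conduit stub on the clerk's desk

### The arm

A 7-joint arm with a two-finger parallel gripper is mounted at the origin on the work surface. World frame = base frame: x ahead of the robot, y to its left, z up, the work surface at z = 0. Lengths are in m, angles in rad, forces in N, time in s.
With the tool pointing down it reaches from about 0.425 to 0.825 m from the base axis. Payload 3.6 kg.
Tool frame: the origin (TCP) lies at the very end of the fingers, on their centre line; the grasp point (between the pads) lies arm.hold_point_z behind it (arm.hold_point_z is the distance from the TCP to the grasp point, in m); z points along the fingers, y is the line along which they close (so a half turn about z gives the same grasp; the last joint's range is limited). The gripper opens to 85 mm and grips with 20 to 120 N. Pads are 22 mm wide; open, the fingers measure 114 mm over their backs; the gripper's body (76 mm by 85 mm) begins 54 mm behind the grasp point. The pads swing forward as they close: fully open they stand 13 mm farther back than shut.
Start: joints at [-1.319, 0.615, -0.013, 1.423, 0.008, 1.103, -0.04], TCP at [0.178, 0.625, 0.231] pointing down, gripper open.
Joint ranges: [-3.12, 3.12], [-0.3, 2.06], [-1.34, 1.32], [0.26, 2.42], [-1.36, 4.5], [0.01, 1.98], [-2.84, 2.84]. Speed limits (rad/s): [2.79, 2.79, 3.14, 3.14, 3.14, 3.14, 3.14].

### API

Orientations are given as a unit quaternion [x, y, z, w].
In Python, from rig import arm, grip, sensors, read_camera, workorder, spot_in, trace gives the robot as it stands. The module is installed in compiled form; this text tells all that it offers. Calls block until the motion is done:
- arm.goto(position, orientation): joint-space move of the TCP to a pose.
- arm.movel(position, rate=0.15, ori=None): straight line of the TCP; ori=None keeps the orientation; rate is the mean speed in m/s.
- arm.move_joints(angles): joint-space move.
- grip(opening, strength=None): finger opening in m; strength is the grip in N (None keeps the last); returns when the fingers have stopped.
- arm.hold(seconds).
- arm.ik(position, orientation): joint angles nearest the present ones, or None.
- sensors.observe(): the state.
- read_camera(name): name is "scene" or "top" or "wrist"; returns a dict with "pixels" (384x512x3 uint8, red, green, blue), "depth" (384x512 float32, m along the optical axis (not along the pixel's ray), 0 where there is no reading), "mtx" (3x3 intrinsics, pixels), "k1" (the pictures are not rectified: a ray, as slopes to the right and down, at radius r is drawn at 1 + k1 r^2 times it, then the intrinsics apply), "R" (3x3) and "t" (3): a world point X has camera coordinates R X + t. Camera axes: x right, y down, z forward; pixel columns grow to the right and rows downward; lengths in m; the calibration is good to about 2 mm. A picture is of the moment at which its call begins.
A pose or a line that the arm cannot do raises arm.PlanningError and nothing moves.
- workorder.job_done(): hands the job in; it is judged then, once.
Trained networks look in a picture, given as the dict that the camera call returned (one of the last four; its "shot" number tells which), for a name from the list of things; names that differ only in an ending like _2 or _b are one class to them, and where a whole thing is asked for, a point or a joint stands for the part that bears it (a point fixed in the world has none). Each returns a list of dicts, best first, with "conf" (0 to 1); they miss things now and then, are a little off and sometimes report something else, mostly with a low value. They report only what shows in the picture. A call takes as long as a camera call. They do not tell look-alikes from the thing itself.
- spot_in(picture, label): "at" ([column, row] in pixels, amid what is visible of it).
- trace(picture, label): "mask" (384x512 bool, what is visible of it) and "at" ([column, row] in pixels, amid what is visible of it).
The state is a dict: "clock": time; "qpos": joint angles; "dq": joint speeds; "joint_efforts": joint torques, N m; "ee_pos": TCP position; "ee_rot": TCP orientation; "contact_force": force on the tool from outside, world axes, zero at the start; "wrist_torque": the same for the moment, N m; "grip_width": finger opening in m; "grasp_force": force on a finger pad.
Only numpy, scipy, OpenCV 4.12 (cv2) and the standard library are available. Lean on these libraries where they do the work, as an engineer would, in place of code of your own. Each camera call takes 0.05 s, during which the arm holds its last target. There are 200 camera calls.

### The job

The upright conduit stub in the desk stand is blocked by an orange plug. Take the blue-handled push rod from the black holder, feel its way gently into the narrow mouth at the top of the stub (never leaning or levering on the stub or stand with the rod harder than about 18 N) and push the plug down and out of the bottom into the tray. Then stand the rod back in the holder and let go, leaving the marker, stamp and mug where they are.

Things in the scene. Friction and masses are not known exactly. Their poses are not given: they have to be found in the camera images.
- stand: Fixed grey stand; origin: centre of its underside, z up. Base: open catch tray 130 (x) by 120 (y) by 20 mm high. A dark post on its -x side (x -65 to -49 mm, up to z 105 mm) carries a dark ring (outer radius 34 mm, z 86 to 104 mm) that holds the stub in a rubber collar: an upright steel tube on the stand's axis, outer radius 19 mm, bore 30 mm wide, z 55 to 120 mm, open below.
- mouth_mark (a point): Point on the stub's axis at its top, 120 mm up. The stub's top 8 mm is a brass eccentric bushing, a 42 mm disc with a sharp-edged round hole (the mouth) 15 mm across in its middle. Disc and hole sit 6 mm to one side of the stub's axis, in ANY direction: the direction is not measured and must be found by eye or by feel. The bushing turns about the stub's axis only if forced.
- stub_foot (a point): Point on the stub's axis at its lower end, 65 mm below mouth_mark. The stub stays upright but, bushing and all, yields downward like a spring, 2 N per mm, up to 12 mm, then is rigid.
- tray_floor (a point): Centre of the catch tray's inner floor, 5 mm above the desk, straight below the stub.
- plug_center (a point): Centre of the orange plug, a cylinder 28 mm across, 22 mm long, 15 g, jammed upright in the bore, its top 15 to 30 mm below the mouth. It can leave only downward. Pushing it takes about 7 to 20 N all the way; it drops once its top is near the stub's lower end, so the rod's tip has to go 4 to 15 mm below stub_foot (the stub sinks under the push).
- rod_grip (a point): Centre of the blue handle of the push rod, 120 mm above the rod's tip. Handle: cylinder 26 mm across, 60 mm long. Below it is a round steel shank 12 mm across, 90 mm long, with a 1 mm chamfer at its tip. z points along the rod from tip to handle. Rod mass about 120 g.
- rod_tip (a point): Centre of the flat lower end of the push rod's shank.
- holder: Fixed black block 75 (x) by 125 (y) by 100 mm high. Origin: centre of its underside. Two round upright holes 20 mm across and 94 mm deep lie 33 mm either side of its centre along its y. The rod stands in one (shank in the hole, handle's shoulder resting on the top at z 100 mm, so tip at z 10 mm, grip at z 130 mm); the marker stands in the other.
- hole_a (a point): Centre of the mouth of the holder's hole at its -y side, on the top face.
- hole_b (a point): Centre of the mouth of the holder's hole at its +y side, on the top face.
- marker_center (a point): Middle of the red-capped marker (bystander), 135 mm long, cap 24 mm across and 45 mm long above the holder's top, white barrel 12 mm across in the hole.
- stamp: Blue self-inking stamp (bystander), 44 by 50 by 62 mm high, standing on the desk on the robot's side of the stand. Origin: centre of its underside.
- mug: White mug (bystander), 76 mm across, 85 mm high, handle at its +y, on the robot's side of the holder. Origin: centre of its underside.
Things that resemble listed ones, but are neither listed nor needed, are in the scene too. Leave any purple or yellow look-alike of the holder alone. There is more than one size of the part that bears rod_grip; the job needs the larger.

How it is judged:
By the outcome, as a careful person would: the job done as asked, in the order asked, and still so for the second after the job is handed in, with the robot touching nothing.
It also fails if it takes over 67 s, if anything falls off the work surface, if the arm or the gripper's body presses on something with over 40 N, if the wrist force passes 120 N, or if a joint passes its speed limit or range.

## Working session

There is one attempt and no reset: what is moved stays moved. The work goes in short steps, each a Python script; the robot and the scene stay as the last script left them, time stands still between calls to the robot, and variables do not carry over. Pictures are saved under pics/ and viewed, at most 10 in all, crops included, and the job is handed in when it is done.

```bash
mkdir -p pics
cat > h.py <<'E'
import numpy as np, cv2
from rig import arm, grip, sensors, read_camera, workorder, spot_in, trace
def save(p,n,crop=None,s=1):
    im=p["pixels"][:,:,::-1]
    if crop: a,b,c,d=crop; im=im[b:d,a:c]
    cv2.imwrite("pics/"+n,cv2.resize(np.ascontiguousarray(im),None,fx=s,fy=s,interpolation=cv2.INTER_CUBIC))
def cloud(p):
    h,w=p["depth"].shape; u,v=np.meshgrid(np.arange(w),np.arange(h))
    k=p["k1"]; K=p["mtx"]
    uv=np.stack([u.ravel(),v.ravel()],1).astype(float)[:,None]
    s=cv2.undistortPoints(uv,K,np.array([k,0,0,0.]))[:,0]
    d=p["depth"].ravel()
    X=np.c_[s*d[:,None],d]
    W=(X-p["t"])@p["R"]
    W[d<=0]=np.nan
    return W.reshape(h,w,3)
def px(p,X):
    c=p["R"]@np.asarray(X)+p["t"]; s=c[:2]/c[2]; s=s*(1+p["k1"]*(s@s)); return (p["mtx"]@np.r_[s,1])[:2]
def st(): return sensors.observe()
E
python3 - <<'E'
from h import *
np.set_printoptions(precision=3,suppress=True)
s=st(); print(s["clock"],s["ee_rot"],arm.hold_point_z,s["contact_force"])
ims=[]
for n in ["scene","top"]:
    p=read_camera(n); W=cloud(p); ims.append(p["pixels"]); print(n,p["k1"],-p["R"].T@p["t"])
    for l in ["stand","rod_grip","holder","marker_center","stamp","mug","plug_center"]:
        for r in trace(p,l)[:3]:
            P=W[r["mask"]]; P=P[~np.isnan(P[:,0])]
            if len(P): print(l,round(r["conf"],2),np.round(r["at"]),"med",np.median(P,0),"lo",np.percentile(P,3,0),"hi",np.percentile(P,97,0))
    save(p,n+"0.png",s=1.5)
E
```

```text
0.0 [ 0.138  0.99  -0.001 -0.   ] 0.0187 [ 0.074  0.144 -0.36 ]
scene 0.04186816444664889 [ 1.247 -0.073  0.627]
stand 0.73 [145. 263.] med [ 0.598 -0.189  0.009] lo [ 0.527 -0.246  0.003] hi [ 0.652 -0.137  0.119]
rod_grip 0.86 [311. 189.] med [0.536 0.163 0.135] lo [0.52  0.153 0.102] hi [0.541 0.178 0.159]
rod_grip 0.7 [305. 235.] med [0.616 0.144 0.077] lo [0.608 0.136 0.011] hi [0.621 0.15  0.103]
holder 0.81 [365. 178.] med [0.432 0.349 0.081] lo [0.373 0.29  0.005] hi [0.459 0.417 0.101]
holder 0.76 [243. 243.] med [0.597 0.008 0.081] lo [ 0.535 -0.05   0.004] hi [0.616 0.065 0.1  ]
holder 0.7 [325. 214.] med [0.561 0.196 0.073] lo [0.497 0.135 0.004] hi [0.566 0.259 0.1  ]
marker_center 0.65 [336. 192.] med [0.534 0.23  0.129] lo [0.521 0.222 0.106] hi [0.537 0.239 0.145]
marker_center 0.35 [308. 189.] med [0.536 0.163 0.133] lo [0.458 0.153 0.088] hi [0.541 0.178 0.159]
stamp 0.65 [160. 221.] med [ 0.48  -0.165  0.052] lo [ 0.45  -0.194  0.005] hi [ 0.486 -0.156  0.062]
mug 0.72 [294. 184.] med [0.4   0.171 0.069] lo [0.367 0.148 0.009] hi [0.438 0.221 0.084]
top -0.03640447
[... 415 characters left out ...]
0.13   0.12 ]
holder 0.73 [106. 236.] med [0.404 0.342 0.099] lo [0.359 0.286 0.018] hi [0.45  0.41  0.102]
holder 0.66 [346. 160.] med [ 0.575 -0.174  0.021] lo [ 0.522 -0.245  0.003] hi [ 0.649 -0.13   0.12 ]
holder 0.58 [178. 182.] med [0.513 0.199 0.1  ] lo [0.486 0.138 0.002] hi [0.561 0.26  0.103]
marker_center 0.66 [156. 180.] med [0.521 0.231 0.144] lo [0.512 0.223 0.105] hi [0.533 0.244 0.147]
stamp 0.65 [344. 209.] med [ 0.461 -0.17   0.059] lo [ 0.442 -0.199  0.009] hi [ 0.482 -0.153  0.064]
stamp 0.36 [344. 163.] med [ 0.575 -0.175  0.022] lo [ 0.522 -0.245  0.003] hi [ 0.649 -0.131  0.12 ]
mug 0.89 [185. 238.] med [0.398 0.193 0.018] lo [0.344 0.152 0.001] hi [0.435 0.223 0.086]
```

View pics/scene0.png

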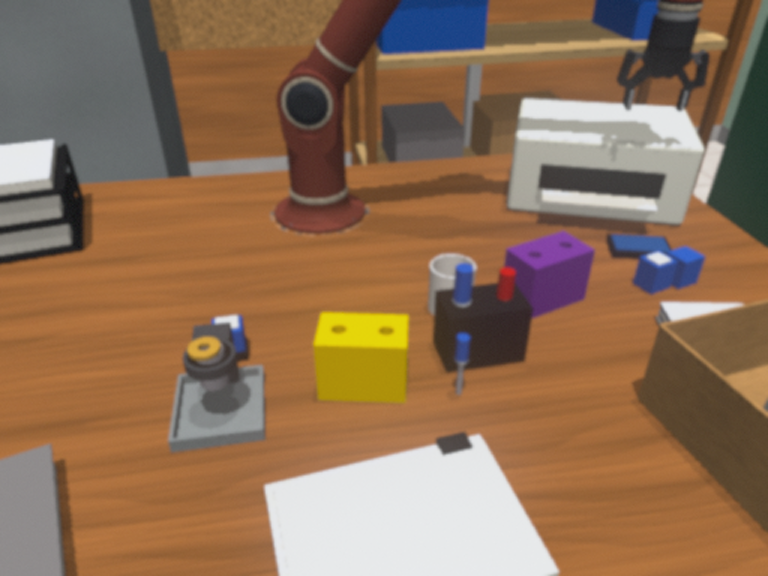

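View pics/top0.png

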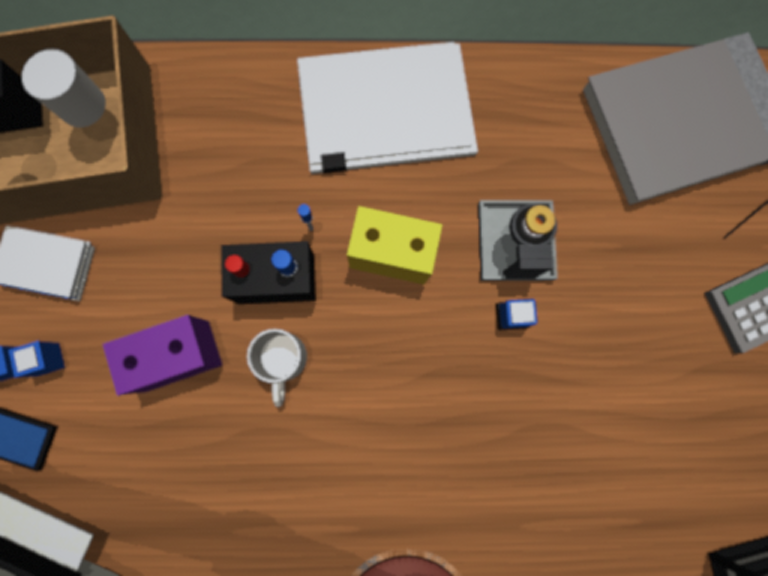

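The scene view shows the black holder (rod's blue handle at (463,283), red marker at (507,283)), and the brass bushing on the stand at (205,348). In the top view the rod handle is at (283,260), the small rod at (304,213) and the brass mouth at (540,220). Next: fit the brass disc and handle, then look from the wrist camera.

```bash
cat >> h.py <<'E'
def brass(p,c=(0.587,-0.19),dbg=True):
    W=cloud(p); hsv=cv2.cvtColor(p["pixels"],cv2.COLOR_RGB2HSV)
    m=(np.hypot(W[...,0]-c[0],W[...,1]-c[1])<.07)&(W[...,2]>.10)&(W[...,2]<.135)
    b=m&(hsv[...,1]>110)&(hsv[...,2]>90)&(hsv[...,0]<35)
    return W,m,b
def fitcirc(P):
    A=np.c_[2*P,np.ones(len(P))]; x=np.linalg.lstsq(A,(P**2).sum(1),rcond=None)[0]
    return x[:2],np.sqrt(x[2]+x[:2]@x[:2])
def disc(p,z,mask):
    """outer contour of mask, back-projected to plane z -> circle"""
    cs,_=cv2.findContours(mask.astype(np.uint8),cv2.RETR_CCOMP,cv2.CHAIN_APPROX_NONE)
    cs=sorted(cs,key=len)[::-1][:2]; out=[]
    for c in cs:
        s=cv2.undistortPoints(c.astype(float),p["mtx"],np.array([p["k1"],0,0,0.]))[:,0]
        d=np.c_[s,np.ones(len(s))]@p["R"]; o=-p["R"].T@p["t"]
        P=o+d*((z-o[2])/d[:,2])[:,None]; out.append((len(c),)+fitcirc(P[:,:2]))
    return out
E
python3 - <<'E'
from h import *
np.set_printoptions(precision=4,suppress=True)
for n in ["scene","top"]:
    p=read_camera(n); W,m,b=brass(p); print(n,b.sum(),np.nanmedian(W[b],0))
    for o in disc(p,.12,b): print("brass",o)
    # black holder top
    t=(abs(W[...,2]-.1)<.006)&(np.hypot(W[...,0]-.523,W[...,1]-.198)<.085)&(p["pixels"].max(2)<70)
    print("holder top",cv2.minAreaRect(W[t][:,:2].astype(np.float32)),t.sum())
    tr=(W[...,2]<.03)&(W[...,2]>.013)&(np.hypot(W[...,0]-.587,W[...,1]-.19)<.5)&(np.hypot(W[...,0]-.587,W[...,1]+.19)<.11)
    print("tray rim",cv2.minAreaRect(W[tr][:,:2].astype(np.float32)),tr.sum())
    r=trace(p,"rod_grip")
    for q in r:
        P=W[q["mask"]];P=P[(P[:,2]>.155)&(P[:,2]<.166)]
        if len(P)>5: print("handle top",len(P),P.mean(0))
    P=W[(W[...,2]>.139)&(W[...,2]<.15)&(np.hypot(W[...,0]-.523,W[...,1]-.231)<.03)]; print("cap top",P.mean(0))
    # ring
    R=W[m&~b&(W[...,2]<.11)]; print("ring",len(R),R.min(0),R.max(0))
o=st()["ee_rot"]
for q in ([1,0,0,0],[0,1,0,0],[.7071,.7071,0,0],[.7071,-.7071,0,0]):
    for pos in ([.55,-.19,.30],[.525,.165,.112],[.59,-.19,.24]):
        print(q,pos,arm.ik(pos,q))
E
```

```text
scene 279 [ 0.5935 -0.196   0.1191]
brass (56, array([ 0.5948, -0.1949]), np.float64(0.022231128748472894))
brass (12, array([ 0.5961, -0.1934]), np.float64(0.005633768720015285))
holder top ((0.5294138789176941, 0.19870755076408386), (0.07341819256544113, 0.12685298919677734), 2.6280314922332764) 832
tray rim ((0.5673531293869019, -0.19137783348560333), (0.12023866176605225, 0.1740444302558899), 89.75775146484375) 676
cap top [0.5279 0.2319 0.143 ]
ring 570 [ 0.5214 -0.2233  0.1001] [ 0.6216 -0.1586  0.1098]
top 282 [ 0.5909 -0.1949  0.1194]
brass (58, array([ 0.5906, -0.194 ]), np.float64(0.020756969347513175))
brass (21, array([ 0.5903, -0.1935]), np.float64(0.006733447869088198))
holder top ((0.5246191620826721, 0.19983232021331787), (0.07483594864606857, 0.12316050380468369), 2.4992034435272217) 1567
tray rim ((0.5677605867385864, -0.19019019603729248), (0.17068332433700562, 0.12164352834224701), 0.140183225274086) 433
handle top 121 [0.5258 0.167  0.1598]
cap top [0.5231 0.2335 0.1446]
ring 747 [ 0.5217 -0.2233  0.1   ] [ 0.6207 -0.1563  0.11  ]
[1, 0, 0, 0] [0.55, -0.19, 0.3] 
[... 426 characters left out ...]
0, 1, 0, 0] [0.59, -0.19, 0.24] [ 0.0834  0.5746  0.3255  1.5124 -0.1976  1.0871  2.0232]
[0.7071, 0.7071, 0, 0] [0.55, -0.19, 0.3] [-0.2311  0.5754  0.9057  1.5398 -0.4671  1.256   0.743 ]
[0.7071, 0.7071, 0, 0] [0.525, 0.165, 0.112] [-0.554   0.6301  0.3264  1.8559 -0.2966  0.7031 -0.0579]
[0.7071, 0.7071, 0, 0] [0.59, -0.19, 0.24] [-0.1578  0.6618  0.7794  1.5205 -0.4899  1.1627  0.7129]
[0.7071, -0.7071, 0, 0] [0.55, -0.19, 0.3] [-0.3205  0.6636  1.1353  1.5422 -0.6125  1.3313 -2.2597]
[0.7071, -0.7071, 0, 0] [0.525, 0.165, 0.112] [-0.0588  0.6472 -0.4457  1.8399  0.3945  0.7428  2.421 ]
[0.7071, -0.7071, 0, 0] [0.59, -0.19, 0.24] [-0.2946  0.7963  1.1337  1.5246 -0.7376  1.2974 -2.2139]
```

Run:
```python
from h import *
np.set_printoptions(precision=4,suppress=True)
Q=[.70710678,.70710678,0,0]
arm.goto([.525,.166,.26],Q)
p=read_camera("wrist"); W=cloud(p); save(p,"w1.png",s=1.3)
print(st()["clock"],st()["ee_pos"],st()["qpos"],"cam",-p["R"].T@p["t"],p["R"],st()["contact_force"])
h=(W[...,2]>.15)&(W[...,2]<.17)&(np.hypot(W[...,0]-.525,W[...,1]-.166)<.03)
print(h.sum(),np.nanmean(W[h],0),disc(p,.16,h))
t=(abs(W[...,2]-.1)<.006)&(np.hypot(W[...,0]-.523,W[...,1]-.198)<.085)
print(cv2.minAreaRect(W[t][:,:2].astype(np.float32)),t.sum())
print("handle px",px(p,[.525,.166,.16]))
```

```text
3.1167 [0.5246 0.1678 0.2597] [-0.6323  0.4563  0.4294  1.6828 -0.214   1.0494 -0.1313] cam [0.5243 0.2332 0.4019] [[ 1.      0.0039 -0.    ]
 [ 0.0038 -0.9662  0.2579]
 [ 0.001  -0.2579 -0.9662]] [ 0.3308 -0.4817  0.8247]
592 [0.5267 0.169  0.159 ] [(77, array([0.5267, 0.1691]), np.float64(0.012619610244924428))]
((0.525099515914917, 0.20074525475502014), (0.07457321137189865, 0.12517958879470825), 2.19449520111084) 6228
handle px [260.828  193.2057]
```

View pics/w1.png

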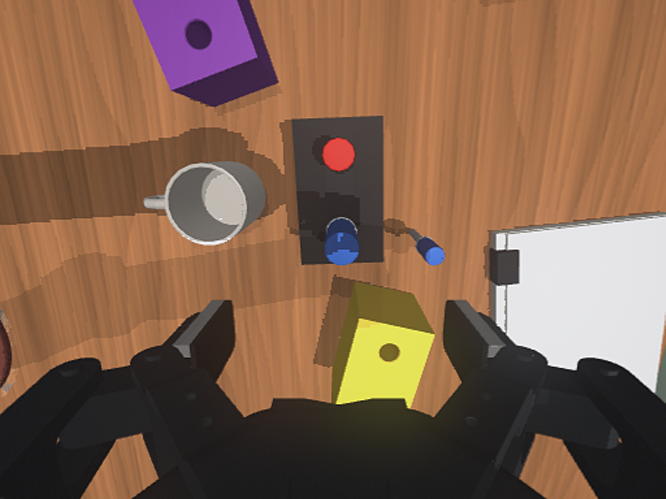

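The wrist view shows the rod handle top at (342,240), the marker cap at (338,155), and a clear way down for fingers closing along x. The handle is at (0.5267, 0.169), consistent with hole_a, so I'm grasping it.

Run:
```python
from h import *
np.set_printoptions(precision=4,suppress=True)
Q=[.70710678,.70710678,0,0]
arm.movel([.5267,.169,.19],.2)
print(st()["ee_pos"]); 
arm.movel([.5267,.169,.117],.1)
print(st()["ee_pos"],st()["ee_rot"],st()["contact_force"])
grip(0.0,90); s=st()
print(s["grip_width"],s["grasp_force"],s["contact_force"],s["clock"])
arm.movel([.5267,.169,.255],.12); s=st()
print(s["ee_pos"],s["grip_width"],s["grasp_force"],s["contact_force"],s["wrist_torque"])
arm.goto([.59,-.245,.30],Q); arm.hold(.3); s=st()
print(s["clock"],s["ee_pos"],s["ee_rot"],s["contact_force"],s["wrist_torque"])
p=read_camera("wrist"); save(p,"w2.png",s=1.3)
W,m,b=brass(p); print(b.sum(),np.nanmedian(W[b],0),disc(p,.12,b))
```

```text
[0.5271 0.1694 0.1903]
[0.5274 0.1691 0.1177] [0.7071 0.7071 0.0007 0.0004] [ 0.0359  0.8482 -0.5481]
0.024189783802796065 87.95006990432739 [-0.5512 -0.1497  3.6229] 5.0917
[0.5261 0.169  0.2541] 0.02429255156922189 88.1920874118805 [ 0.1483  0.9992 -0.5575] [-0.0323 -0.0343 -0.0049]
8.2417 [ 0.5903 -0.2441  0.3   ] [ 0.7066  0.7076  0.0001 -0.0001] [ 0.167   0.2911 -1.3387] [-0.0127 -0.0492 -0.0191]
873 [ 0.5911 -0.1937  0.1194] [(100, array([ 0.5914, -0.1939]), np.float64(0.019886072355209904)), (62, array([ 0.5917, -0.1937]), np.float64(0.00671123876090137))]
```

View pics/w2.png

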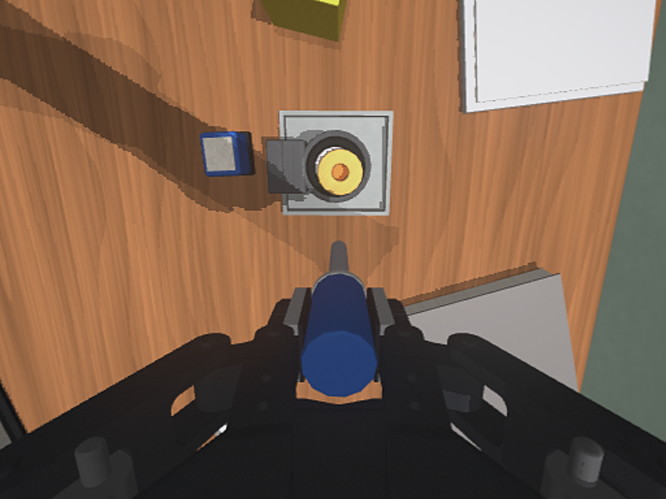

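The wrist view shows the rod held straight with its tip at (341,243), and the brass mouth at (340,172) with the orange plug visible inside. Next I'll measure the tip in the same view and align over the mouth.

```bash
cat >> h.py <<'E'
def shank(p,tc):
    """shank points near TCP tc: axis xy at heights (assuming r=6mm cylinder seen from +y)"""
    W=cloud(p); ft=tc[2]-.1077
    m=(np.hypot(W[...,0]-tc[0],W[...,1]-tc[1])<.02)&(W[...,2]>ft-.006)&(W[...,2]<ft+.09)
    P=W[m]
    from scipy.optimize import least_squares
    f=lambda a:np.hypot(P[:,0]-a[0]-a[2]*(P[:,2]-ft),P[:,1]-a[1]-a[3]*(P[:,2]-ft))-.006
    r=least_squares(f,[tc[0],tc[1]-.002,0,0],loss="soft_l1",f_scale=.001)
    return len(P),P[:,2].min(),r.x,np.sqrt(np.mean(r.fun**2))
E
python3 - <<'E'
from h import *
np.set_printoptions(precision=4,suppress=True)
p=read_camera("wrist"); s=st(); print(s["ee_pos"],shank(p,s["ee_pos"]))
arm.movel([.5915,-.1938,.28],.15); arm.hold(.3); s=st(); print(s["clock"],s["ee_pos"],s["ee_rot"],s["contact_force"])
p=read_camera("wrist"); print(shank(p,s["ee_pos"])); W,m,b=brass(p);print(b.sum()); save(p,"w3.png",crop=(160,100,360,300),s=3)
for n in ("scene","top"):
    p=read_camera(n); print(n,shank(p,s["ee_pos"])); W,m,b=brass(p); print(disc(p,.12,b)[:1])
E
```

```text
[ 0.5901 -0.2446  0.3   ] (292, np.float64(0.1932360187412295), array([ 0.5902, -0.2458,  0.0013,  0.0008]), np.float64(0.00044554332147843026))
9.1583 [ 0.5913 -0.1951  0.2803] [ 0.7077  0.7065 -0.0001  0.0005] [ 0.625  -0.0752 -1.9287]
(288, np.float64(0.17315542983427457), array([ 0.5915, -0.1967, -0.0029,  0.0021]), np.float64(0.00045516541645010823))
786
scene (283, np.float64(0.17199521965768438), array([ 0.5912, -0.1974, -0.0007,  0.006 ]), np.float64(0.0009806097475698159))
[(58, array([ 0.5956, -0.1952]), np.float64(0.021565558782626358))]
top (114, np.float64(0.17313622150983904), array([ 0.5925, -0.1961, -0.0052,  0.013 ]), np.float64(0.0005493934838056995))
[(59, array([ 0.5908, -0.1939]), np.float64(0.02075244248524224))]
```

View pics/w3.png

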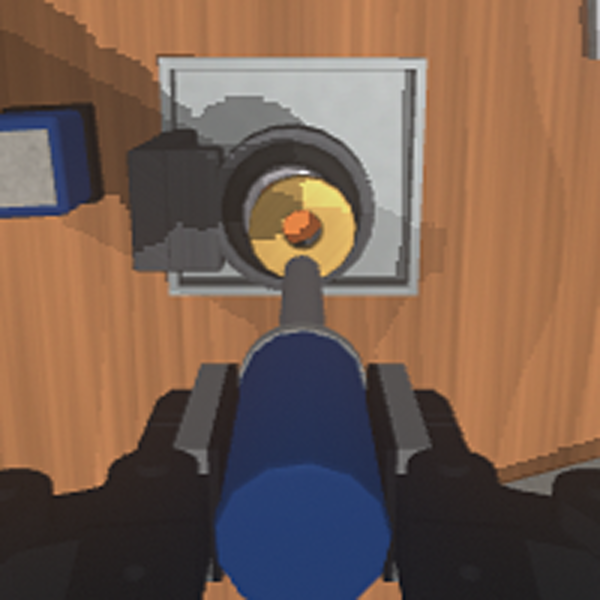

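The crop shows the tip at (302,262) just short of the mouth at (302,227). The tip sits about 3 mm toward −y of the mouth axis. I'll correct that, lower to just above the bushing and recheck.

Run:
```python
from h import *
np.set_printoptions(precision=4,suppress=True)
arm.movel([.5915,-.1909,.240],.1); arm.hold(.3)
print(st()["clock"],[st()["ee_pos"] for _ in range(3)])
for i in range(2):
    p=read_camera("wrist"); s=st(); n,z,x,e=shank(p,s["ee_pos"]); print(s["ee_pos"],z,x,e); 
W,m,b=brass(p);print(b.sum(),disc(p,.12,b)[0],s["contact_force"],s["wrist_torque"]); save(p,"w4.png",crop=(190,130,330,270),s=4)
p=read_camera("scene"); save(p,"s4.png",crop=(90,180,190,290),s=5)
```

```text
10.1583 [array([ 0.5918, -0.1911,  0.2407]), array([ 0.5918, -0.1911,  0.2407]), array([ 0.5918, -0.1911,  0.2407])]
[ 0.5917 -0.191   0.2405] 0.1333772903227066 [ 0.5919 -0.1926 -0.0002  0.0005] 0.0004579825325240037
[ 0.5916 -0.191   0.2404] 0.13406073048760223 [ 0.5918 -0.1926 -0.0015  0.0008] 0.0004471980468857514
928 (163, array([ 0.5914, -0.1927]), np.float64(0.01684065369207087)) [ 0.4947 -0.5735 -0.9027] [-0.0107  0.0204  0.0258]
```

View pics/w4.png

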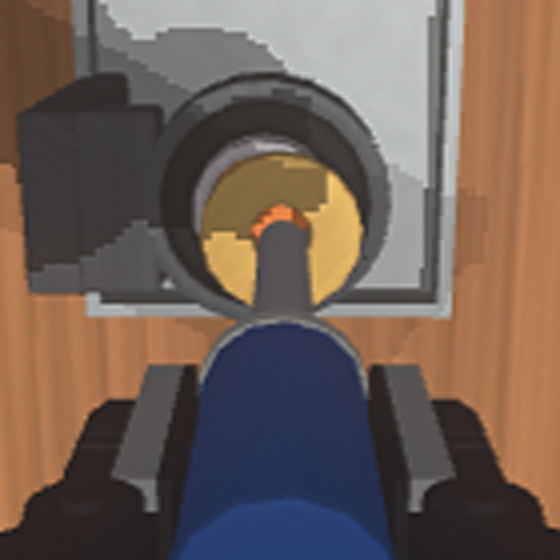

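Tip (0.5918, -0.1926) against mouth (0.5915, -0.1938): another 1.2 mm shift, then a guarded descent.

```bash
cat >> h.py <<'E'
def F(base,n=3):
    f=[]
    for _ in range(n): f.append(st()["contact_force"]); arm.hold(.02)
    return np.mean(f,0)-base
E
python3 - <<'E'
from h import *
np.set_printoptions(precision=4,suppress=True)
x,y=.5913,-.1920
arm.movel([x,y,.240],.05); arm.hold(.3); base=F(0,6); print("base",base,st()["ee_pos"])
z=.234; arm.movel([x,y,z],.05)
while z>.2145:
    z-=.0015; arm.movel([x,y,z],.04); f=F(base,2)
    print(round(z-.1077,4),f,st()["ee_pos"])
    if np.hypot(*f[:2])>5 or f[2]>5: print("contact"); break
print(st()["clock"],st()["wrist_torque"])
np.save("base.npy",base)
E
```

```text
base [-0.1593  0.061  -1.3022] [ 0.5913 -0.192   0.24  ]
0.1248 [0.2018 0.2251 0.1148] [ 0.5913 -0.192   0.2325]
0.1233 [ 0.3104 -0.3623 -0.2549] [ 0.5912 -0.192   0.2309]
0.1218 [-0.4761  0.0428  0.1845] [ 0.5913 -0.192   0.2294]
0.1203 [ 0.1949  0.1077 -0.5223] [ 0.5913 -0.192   0.2279]
0.1188 [ 0.0577 -0.0282  0.8761] [ 0.5912 -0.192   0.2264]
0.1173 [-0.2556  0.2396  0.1389] [ 0.5913 -0.192   0.2249]
0.1158 [ 0.3228 -0.1263  0.1187] [ 0.5913 -0.1919  0.2234]
0.1143 [-0.1126  0.2626 -0.4902] [ 0.5913 -0.1919  0.2219]
0.1128 [ 0.4739 -0.7944 -0.2952] [ 0.5913 -0.192   0.2204]
0.1113 [ 0.1394 -0.0537  0.1448] [ 0.5912 -0.192   0.2189]
0.1098 [ 0.9169 -0.3366  0.3314] [ 0.5912 -0.192   0.2174]
0.1083 [-0.1132 -0.1763 -0.0436] [ 0.5913 -0.192   0.2159]
0.1068 [-0.2336  0.0423 -0.1002] [ 0.5913 -0.192   0.2144]
14.9083 [ 0.0236 -0.0101 -0.0064]
```

Inside the mouth with no contact. Now I'll push the plug under force watch.

Run:
```python
from h import *
np.set_printoptions(precision=3,suppress=True)
base=np.load("base.npy"); x,y,z=.5913,-.1920,.2144; pushed=False
while z-.1077>.039:
    z-=.002; arm.movel([x,y,z],.04); f=F(base,2)
    print(round(z-.1077,4),f,st()["ee_pos"][2])
    l=np.hypot(*f[:2])
    if l>2.5: x+=.0003*f[0]/l; y+=.0003*f[1]/l
    if l>9 or f[2]>40: print("stop"); break
    if f[2]>5: pushed=True
    if pushed and z-.1077<.053 and f[2]<2: print("out"); break
s=st(); print(s["clock"],x,y,s["wrist_torque"],s["grip_width"])
p=read_camera("scene"); save(p,"s5.png",crop=(90,180,190,300),s=5)
print([(r["conf"],r["at"]) for r in trace(p,"plug_center")])
```

```text
0.1047 [ 0.366 -0.15  -0.24 ] 0.21225727144599443
0.1027 [ 0.448 -0.374  0.04 ] 0.21027146847073883
0.1007 [0.291 0.622 0.429] 0.20829371417196177
0.0987 [0.412 0.312 1.88 ] 0.20676850208846798
0.0967 [-0.251 -0.168  5.131] 0.20508604084572912
0.0947 [-0.823  0.847  7.312] 0.20328821956783028
0.0927 [-0.382  0.242  7.032] 0.20145462489116925
0.0907 [0.158 0.281 7.615] 0.19960584306330437
0.0887 [0.174 0.165 7.191] 0.19768198240591395
0.0867 [ 0.676 -0.421  7.997] 0.19578848506103663
0.0847 [0.171 0.458 8.398] 0.19385694331051873
0.0827 [0.485 0.799 8.234] 0.1918348656926262
0.0807 [0.437 0.487 8.954] 0.18997617842398057
0.0787 [0.23  0.564 8.359] 0.18797539479209996
0.0767 [-0.302  0.505  8.946] 0.18601260403688197
0.0747 [0.712 0.519 8.963] 0.18406724976253527
0.0727 [0.012 0.082 8.943] 0.18206535808242677
0.0707 [0.12  0.344 8.417] 0.18004234109760717
0.0687 [0.458 0.094 8.534] 0.17806518852626177
0.0667 [0.638 0.599 7.854] 0.17586765150230282
0.0647 [0.567 0.232 8.158] 0.173823547250244
0.0627 [0.389 0.628 7.644] 0.17179375602267818
0.0607 [1.143 0.236 7.453] 0.1697682079272047
0.0587 [ 0.611 -0.714  6.887] 0.16759294631353636
0.0567 [1.035 0.096 7.473] 0.16567048480148056
0.0547 [ 0.141 -0.222  0.543] 0.16129531363070876
0.0527 [ 0.311 -0.448 -0.055] 0.15980913882319553
out
22.5583 0.5913 -0.192 [-0.024 -0.025  0.032] 0.02422771590765826
[(0.61, [149.7, 266.6])]
```

View pics/s5.png

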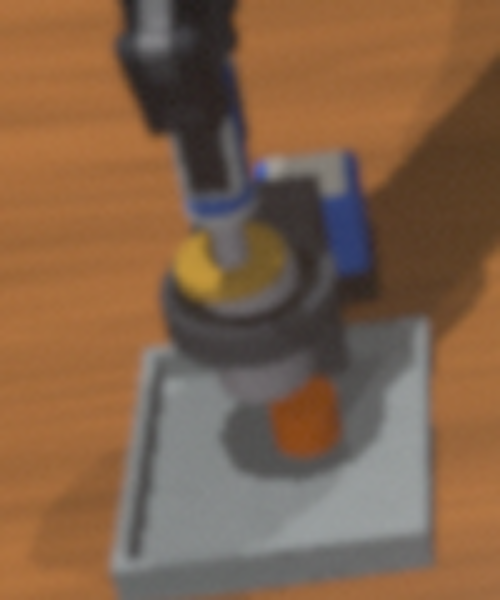

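The picture shows the orange plug below the stub at (305,420), over the tray. I'll check its height, then withdraw.

Run:
```python
from h import *
np.set_printoptions(precision=4,suppress=True)
def plug():
    p=read_camera("scene"); W=cloud(p)
    for r in trace(p,"plug_center")[:1]:
        P=W[r["mask"]]; print(r["conf"],np.nanpercentile(P,[5,50,95],axis=0))
plug()
base=np.load("base.npy")
for z in np.arange(.15,.241,.015):
    if z>st()["ee_pos"][2]: arm.movel([.5913,-.192,z],.1); print(z,F(base,1))
arm.movel([.5913,-.192,.28],.2)
plug(); s=st(); print(s["clock"],s["ee_pos"],s["grip_width"]); p=read_camera("wrist"); print(shank(p,s["ee_pos"]))
```

```text
0.43 [[ 0.5677 -0.1919  0.0078]
 [ 0.5818 -0.1794  0.0234]
 [ 0.5871 -0.1695  0.0279]]
0.16499999999999998 [ 0.9641 -0.682   0.2984]
0.17999999999999997 [-0.0652  0.6318 -1.0249]
0.19499999999999995 [-0.2341  0.4303 -0.074 ]
0.20999999999999994 [-0.2789  0.0312  0.024 ]
0.22499999999999992 [ 0.0733 -0.127  -0.4972]
0.2399999999999999 [ 0.5675 -0.5186  0.5345]
0.74 [[ 0.5689 -0.1916  0.0076]
 [ 0.5826 -0.1796  0.0219]
 [ 0.5866 -0.1696  0.0274]]
25.0583 [ 0.5905 -0.1914  0.2785] 0.024521420772410513
(291, np.float64(0.17116561177466594), array([ 0.5903, -0.1927,  0.0023, -0.0017]), np.float64(0.00017749493934321795))
```

The plug rests in the tray (top at z ≈ 27 mm). Returning the rod.

Run:
```python
from h import *
np.set_printoptions(precision=4,suppress=True)
Q=[.70710678,.70710678,0,0]; base=np.load("base.npy")
arm.movel([.5913,-.192,.29],.1)
arm.movel([.5267,.169,.29],.2,ori=Q); arm.hold(.2)
arm.movel([.5267,.169,.225],.1); arm.hold(.3)
p=read_camera("wrist"); s=st(); n,zz,a,e=shank(p,s["ee_pos"]); print(s["ee_pos"],a,e,s["clock"])
W=cloud(p); t=(abs(W[...,2]-.1)<.006)&(np.hypot(W[...,0]-.523,W[...,1]-.198)<.085)
r=cv2.minAreaRect(W[t][:,:2].astype(np.float32)); print(r)
x,y=.5267+(.5264-a[0]),.169+(.1677-a[1]); print("cmd",x,y)
z=.225; ok=True
while z>.120:
    z=max(z-(.006 if z<.215 else .004),.1195); arm.movel([x,y,z],.06); f=F(base,1)
    if np.hypot(*f[:2])>4 or f[2]>5: print("contact",z,f,st()["ee_pos"]); ok=False; break
print(z,f,st()["ee_pos"],st()["clock"])
```

```text
[0.5269 0.1691 0.2254] [ 0.5271  0.1675 -0.0002  0.0011] 0.000445194933902401 28.6917
((0.5252595543861389, 0.20062626898288727), (0.07535281032323837, 0.12545257806777954), 2.064694881439209)
cmd 0.5260107543046689 0.16915802351340148
0.1195 [-0.2583  1.311   0.8671] [0.5259 0.1691 0.1193] 33.7583
```

Rod is down in the hole with no contact. I'll lower it to the shoulder, release, retreat and check.

Run:
```python
from h import *
np.set_printoptions(precision=4,suppress=True)
base=np.load("base.npy"); x,y=.5260,.1692; z=.1195
while z>.1155:
    z-=.0007; arm.movel([x,y,z],.03); f=F(base,2)
    if f[2]>2.5: break
print(z,f)
grip(.085); arm.hold(.3); print(st()["grip_width"],st()["contact_force"])
arm.movel([x,y,.26],.12); arm.hold(.4)
p=read_camera("wrist"); W=cloud(p)
h=(W[...,2]>.15)&(W[...,2]<.17)&(np.hypot(W[...,0]-.525,W[...,1]-.166)<.03)
print(h.sum(),np.nanmean(W[h],0),disc(p,.16,h)); save(p,"w6.png")
P=W[(W[...,2]>.139)&(W[...,2]<.15)&(np.hypot(W[...,0]-.523,W[...,1]-.231)<.03)]; print("cap",P.mean(0))
p=read_camera("scene"); save(p,"s6.png",s=1.5); print(st()["clock"])
```

```text
0.11669999999999997 [-1.2363 -0.3652  7.0199]
0.08484182964548505 [0.0044 0.0293 0.1492]
588 [0.5264 0.1692 0.159 ] [(77, array([0.5264, 0.1693]), np.float64(0.012645350076534206)), (4, array([0.5191, 0.1712]), np.float64(0.0009494162633682795))]
cap [0.5241 0.2338 0.1444]
37.65
```

View pics/s6.png

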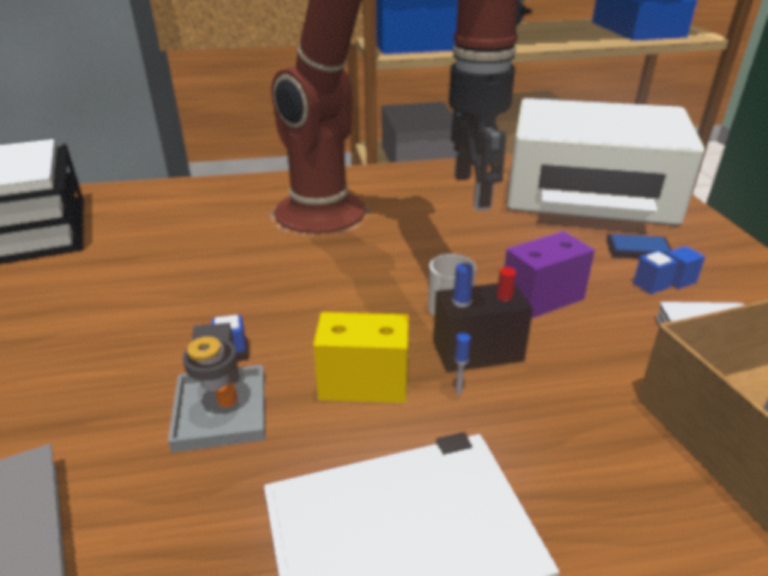

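The rod stands in the black holder at (463,283) with its handle top at z 0.159, and the plug is in the tray at (227,395). The marker, stamp and mug are unmoved and the arm is clear.

```bash
python3 -c "
from h import *
print(workorder.job_done())"
```

```text
the job is handed in; nothing more can be done
None
```

The plug is out of the stub and in the tray, the rod is back upright in the black holder and released, and the marker, stamp and mug are where they were; I handed the job in at about 38 s of the 67 s allowed, and the call returned no verdict.

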